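# Fit the reference-leak plug and set the leak tester's bleed valve

### The arm

A 6-joint arm with a two-finger parallel gripper is mounted at the origin on a cart in front of the work surface, level with it; the furniture and walls round the work are solid. World frame = base frame: x ahead of the robot, y to its left, z up, the work surface at z = 0. Lengths are in mm, angles in rad, forces in N, time in s.
With the tool pointing down it reaches from about 250 to 775 mm from the base axis. Payload 4 kg.
Tool frame: the origin (TCP) lies between the finger pads; the fingertips stand 11 mm ahead of it and the grasp point (between the pads) lies 8 mm behind it; z points along the fingers, y is the line along which they close (so a half turn about z gives the same grasp; the last joint's range is limited). The gripper opens to 85 mm and grips with 20 to 120 N. Pads are 22 mm wide; open, the fingers measure 114 mm over their backs; the gripper's body (76 mm by 85 mm) begins 54 mm behind the grasp point. The pads swing forward as they close: fully open they stand 13 mm farther back than shut.
Start: joints at [-1.232, 0.087, 1.371, -0, 1.684, -0.103], TCP at [235.161, -497.208, 242.341] pointing down, gripper open.
Joint ranges: [-3.1, 3.1], [-0.76, 2.03], [0.27, 2.55], [-1.08, 4.22], [0.17, 2.65], [-2.57, 2.57]. Speed limits (rad/s): [2.79, 2.79, 3.14, 3.14, 3.14, 3.14].

### API

Orientations are given as a rotation vector (axis times angle).
In Python, from cell import robot gives the robot as it stands. The module is installed in compiled form; this text tells all that it offers.
- The arm moves only by the tool drive_tool, never from a script. Its argument "plan" is a list of rows, each a list of 2 entries, a list of its own where there are three numbers: the shift along the tool's x, y, z in cm, then the turn about the tool's z in rad. A call has 1 to 10 rows; each row shifts and turns the commanded pose from where the row before left it, along the tool's axes as they then stand; what a row does not reach is not made up. A row lasts 1/12 s, in which the tool goes at most 41.7 mm and 7.16 degrees, less where a joint would pass 70% of its speed; a pose out of reach is approached as far as the arm can. A call with a gripper value outside its range is refused whole. "fingers" is the opening in per cent of the stroke, from 0 (shut) to 100 (fully open), set as the call begins (left out, the last holds). The fingers move at their own pace and stop on an object; "grip_force" is the grip in N (left out, the last holds). Time passes only in rows, so rows that do not move let the fingers close. It gives the time, the measured TCP pose, the force, the opening and the grip force at its end, in the units of the state.
- robot.read_state(): the state, without advancing time (a new reading comes with each control period).
- robot.grab_frame(name): name is "side" or "top" or "wrist"; returns the picture (400x640x3 uint8, red, green, blue); there is no depth.
- robot.camera_params(name): a dict with "mtx" (3x3 intrinsics, pixels), "origin" and "attitude" of the camera in the world. Camera axes: x right, y up, looking along -z (the intrinsics and any distortion apply to the point x, -y, -z); pixel columns grow to the right and rows downward; lengths in mm; the calibration is good to about 2 mm. A picture is of the moment at which its call begins: read the wrist's pose just before it. camera_params takes no time and is no camera call; for the wrist camera it gives the pose at the moment of the call.
- robot.job_done(): hands the job in; it is judged then, once.
The state is a dict: "time": time; "q": joint angles; "qvel": joint speeds; "joint_efforts": joint torques, N m; "eef_pos": TCP position; "tool_rot": TCP orientation; "ft_force": force on the tool from outside, world axes, zero at the start; "moment": the same for the moment, N m; "opening": finger opening in mm; "gripper_force": force on a finger pad.
Only numpy, scipy, OpenCV 4.12 (cv2) and the standard library are available. Lean on these libraries where they do the work, as an engineer would, in place of code of your own. Each camera call takes 0.05 s, during which the arm holds its last target. There are 200 camera calls.

### The job

Get the dry-air leak tester ready for its reference check: take the green-capped leak plug out of the blue pocket tray and seat it upright and fully home in the tester's brass test port, leaving the red and yellow plugs in their pockets and the eye loupe and the parts tin where they stand. Then wind the bleed valve's handwheel clockwise until it is shut against its stop, and back it off (anticlockwise) exactly two full turns without overshooting. Finish with the gripper still closed on the wheel's crank handle, holding the wheel still at that setting.

Things in the scene. Friction and masses are not known exactly. Their poses are not given: they have to be found in the camera images.
- leak_tester: grey dry-air leak tester, fixed, 170 (x) x 230 (y) x 40 mm; origin at the centre of its underside, z up. On top (own x, y in mm): brass test port (-50, 80); bleed valve (-30, -62); clear-lidded test cell (34, 62), 76 across, top at 69; gauge (46, -66), top at 93. Keep the arm in front of the big blue-grey lamp hood that hangs over the back of the bench, from 0.72 m ahead of the robot's base
- port_face (a point): centre of the mouth of the brass test port, a round boss 32 mm across whose flat top face lies 56 mm above the bench; a plain vertical bore, 12 mm in diameter and 16 mm deep, opens here
- plug_tray: blue pocket tray, 176 (its x) x 56 (its y) x 20 mm, fixed to the bench; origin at the centre of its underside. Four round pockets 12 mm in diameter and 16 mm deep in one row along its x axis, 42 mm apart (at -63, -21, 21, 63 mm), ringed in white; three hold plugs and one is empty
- plug_green: reference-leak plug with green cap and band, brass, 30 g; upright in a pocket of the tray, three such plugs in any order. Origin on its axis at the underside of its flange, z up along its axis: below, a 10 mm shank 13 mm long with a bevelled tip; above, a flange 20 mm across and 3 mm thick, then a round grip 14.5 mm across that ends at the flat cap, 25 mm above the origin. In its pocket, and fully home in the port, the flange rests on the face
- plug_red: the same plug with red cap and band; leave it in its pocket
- plug_yellow: the same plug with yellow cap and band; leave it in its pocket
- valve_axis (a point): point on the vertical axis of the bleed valve's handwheel, at the height of the wheel's upper face when shut (78 mm above the bench). The wheel is a black disc 80 mm across and 10 mm thick
- valve_wheel (a joint): angle of the bleed valve's handwheel (rad): 0 is shut, against a rigid stop; it grows as the wheel is turned anticlockwise seen from above, which opens the valve; one turn is 6.283. It stays where it is left; packing friction takes about 3.5 N at the crank handle. The screwed stem lifts the wheel 1.5 mm per turn of opening. At least three turns of travel
- crank_handle: black upright crank handle on the wheel's rim side, a round grip 16 mm across and 34 mm tall that revolves freely on its pin, its axis 30 mm from the wheel's axis; origin at the centre of its foot, 1.5 mm above the wheel's upper face; its top is 34 mm above the origin. Gripped from above it can be led round in circles without turning the gripper
- loupe: black eye loupe with an orange rim, 32 mm across and 27 mm tall, standing loose near the bench's front edge; leave it alone. Origin at the centre of its underside
- parts_tin: round aluminium parts tin, 52 mm across and 23 mm tall, standing loose near the bench's front edge; leave it alone. Origin at the centre of its underside

How it is judged:
By the outcome, as a careful person would: the job done as asked, in the order asked, and still so for the second after the job is handed in, while the arm keeps its last pose, push and grip.
It also fails if it takes over 69 s, if anything falls off the work surface, if the arm or the gripper's body presses on something with over 40 N, if the wrist force passes 120 N, or if a joint passes its speed limit or range.

## Working session

There is one attempt and no reset: what is moved stays moved. The work goes in short steps, Python scripts to look and compute and a tool call to move; the robot and the scene stay as the last step left them, time stands still between calls to the robot, and variables do not carry over. Pictures are saved under pics/ and viewed, at most 10 in all, crops included, and the job is handed in when it is done.

Besides the shell and the picture viewer there is one more tool, called after "Request:" by a JSON object that holds its "api" and its "payload", one argument or row to a line. drive_tool: Moves the arm, as the interface text tells. Its arguments: {"type":"object","properties":{"plan":{"type":"array","items":{"type":"array"}},"fingers":{"type":"number"},"grip_force":{"type":"number"}},"required":["plan"]}

```bash
mkdir -p pics; cat > h.py <<'E'
import numpy as np, cv2
from scipy.spatial.transform import Rotation as R
from cell import robot
def rot(a):
    a=np.array(a,float)
    return a if a.shape==(3,3) else R.from_rotvec(a).as_matrix() if a.size==3 else R.from_quat(a).as_matrix()
def snap(n,f):
    p=robot.camera_params(n); im=robot.grab_frame(n); cv2.imwrite(f'pics/{f}.png',im[:,:,::-1]); return im,p
def cast(p,u,v,z):
    K=np.array(p['mtx'])
    d=np.linalg.inv(K)@[u,v,1.]; d=rot(p['attitude'])@[d[0],-d[1],-d[2]]
    o=np.array(p['origin']); return o+d*(z-o[2])/d[2]
def proj(p,X):
    c=rot(p['attitude']).T@(np.array(X)-p['origin']); q=np.array(p['mtx'])@[c[0],-c[1],-c[2]]; return q[:2]/q[2]
def blobs(im,lo,hi,amin=20):
    m=cv2.inRange(cv2.cvtColor(im,cv2.COLOR_RGB2HSV),np.array(lo),np.array(hi))
    n,_,s,c=cv2.connectedComponentsWithStats(m)
    return [(int(s[i,4]),c[i].round(1).tolist(),s[i,:4].tolist()) for i in range(1,n) if s[i,4]>=amin]
E
python3 - <<'E'
from h import *
print(robot.read_state())
for n in ('top','side','wrist'):
    im,p=snap(n,n+'0'); print(n,p)
E
```

```text
{'time': 0.0, 'q': array([-1.23210322e+00,  8.79569921e-02,  1.37229883e+00,  1.41341322e-05,
        1.68358402e+00, -1.03078576e-01]), 'qvel': array([ 7.71761622e-04, -3.91685265e-05,  1.08120496e-03, -3.42345768e-04,
       -4.38914165e-04, -8.57514459e-04]), 'joint_efforts': array([-5.24914394e-04, -3.51860547e+01, -3.13275397e+01, -2.79656251e-04,
        1.05201581e-02,  8.17976002e-06]), 'eef_pos': array([ 234.9974419 , -496.73561274,  241.11539216]), 'tool_rot': array([-3.06308416e+00, -6.87817305e-01,  3.92694634e-04]), 'ft_force': array([-0.55557938,  0.22358708,  0.19325334]), 'moment': array([-0.04359795,  0.01276492,  0.05171183]), 'gripper_force': 0.0, 'opening': 85.43560817840695}
top {'mtx': array([[507.27501042,   0.        , 321.26213104],
       [  0.        , 507.27501042, 199.60878852],
       [  0.        ,   0.        ,   1.        ]]), 'origin': array([ 298.3732183 ,   56.39866593, 1141.5774902 ]), 'attitude': array([ 0.13512902, -0.12988974, -1.56660503])}
side {'mtx': array([[477.82538175,   0.        , 313.57157496],
       [  0.        , 477.82538175, 193.97130951],
       [  0.        ,   0.        ,   1.        ]]), 'origin': array([ 393.35250694, -836.57003911,  623.40458281]), 'attitude': array([ 1.03325943, -0.03421176, -0.09080827])}
wrist {'mtx': array([[358.68932208,   0.        , 320.27214561],
       [  0.        , 358.68932208, 198.01517201],
       [  0.        ,   0.        ,   1.        ]]), 'origin': array([ 298.57874522, -465.92466003,  374.60445254]), 'attitude': array([-0.24854527,  0.15976533, -1.12044454])}
```

View pics/top0.png

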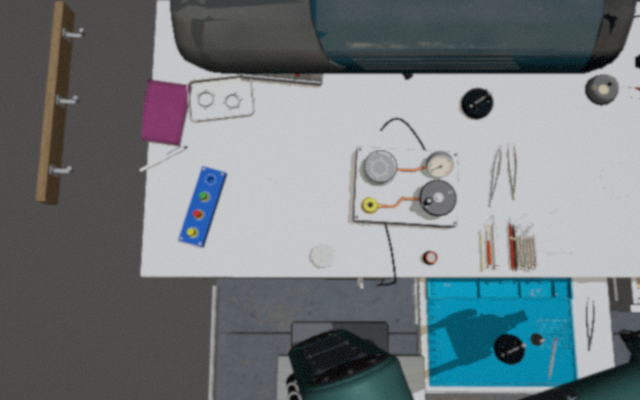

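View pics/side0.png

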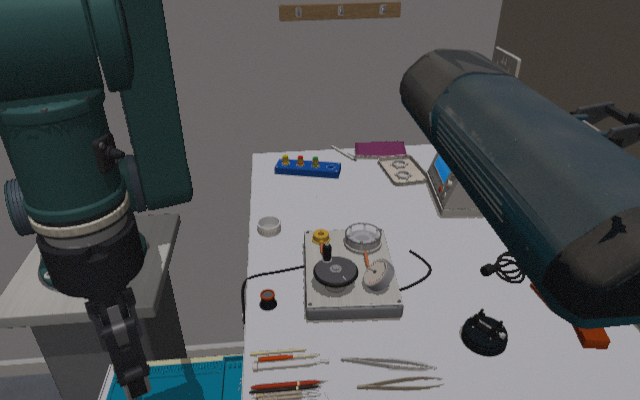

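The top view shows the tray at about (203,206), with green at (204,197), red at (198,214), yellow at (192,231) and the empty pocket at (210,180). The tester has its port at (370,205) and its wheel at (437,198), and the side view shows the handle at about (326,252). The tin is at (321,256) and the loupe at (430,257).

```bash
python3 - <<'E'
from h import *
im=cv2.imread('pics/top0.png')[:,:,::-1].copy(); p=robot.camera_params('top')
cr=cv2.resize(im[140:270,160:480],None,fx=2.5,fy=2.5,interpolation=cv2.INTER_CUBIC); cv2.imwrite('pics/c1.png',cr[:,:,::-1])
print('hits')
for n,lo,hi in (('green',(45,90,60),(85,255,255)),('yellow',(20,120,100),(35,255,255)),('red',(0,140,90),(8,255,255)),('blue',(105,120,60),(125,255,255))):
    for a,c,b in blobs(im,lo,hi,12):
        if c[1]<270: print(n,a,c,b,cast(p,*c,45 if n!='blue' else 20).round(1), cast(p,*c,56).round(1) if n=='yellow' else '')
m=cv2.inRange(cv2.cvtColor(im,cv2.COLOR_RGB2HSV),(105,120,60),(125,255,255))
cs=max(cv2.findContours(m,0,2)[0],key=cv2.contourArea)
r=cv2.minAreaRect(cs); B=cv2.boxPoints(r); print([cast(p,*b,20)[:2].round(1) for b in B], cast(p,*r[0],20))
s=robot.camera_params('side')
E
```

```text
hits
green 35 [202.3, 195.0] [199, 192, 7, 7] [495.5 321.6  45. ] 
yellow 167 [369.8, 205.3] [362, 198, 19, 15] [472.6 -46.1  45. ] [470.8 -45.1  56. ]
yellow 44 [191.6, 232.1] [188, 229, 8, 7] [413.7 341.6  45. ] [412.5 338.7  56. ]
red 23 [197.0, 213.6] [195, 211, 5, 6] [454.2 331.5  45. ] 
red 23 [510.9, 231.6] [510, 227, 3, 9] [ 414.8 -350.8   45. ] 
red 76 [512.2, 253.6] [510, 240, 5, 28] [ 367.3 -350.7   45. ] 
red 44 [488.7, 253.5] [488, 242, 3, 22] [ 367.5 -300.2   45. ] 
blue 1536 [203.0, 204.6] [180, 168, 46, 78] [478.2 325.2  20. ] 
[array([400.8, 376.9]), array([567.8, 329.2]), array([549.7, 275.5]), array([383.5, 324.3])] [474.41735667 326.72647788  20.        ]
```

View pics/c1.png

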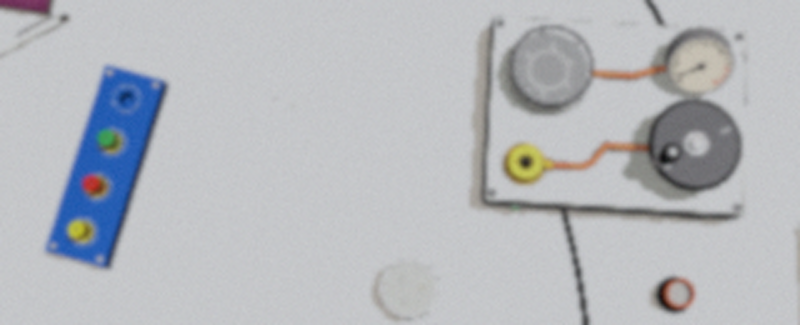

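The crop shows the wheel centre at about (437.6,197.6), the handle top at about (428.4,200.8) and the port at (370,205). I'll turn to the tray's yaw first, then travel.

Request:
{"api": "drive_tool", "payload": {
  "plan": [
    [[0,0,0],0.1135],
    [[0,0,0],0.1135],
    [[0,0,0],0.1135],
    [[0,0,0],0.1135],
    [[0,0,0],0.1135],
    [[0,0,0],0.1135],
    [[0.13,-2,0],0],
    [[0.27,-3.9,0],0],
    [[0.27,-3.9,0],0],
    [[0.27,-3.9,0],0]
  ],
  "fingers": 50
}}

```text
time: 0.98
eef_pos: [276.7, -364.9, 241.6]
tool_rot: [-3.118, 0.377, 0.001]
ft_force: [1.3, 0.8, 0.1]
opening: 42.6
gripper_force: 0.0
```

Request:
{"api": "drive_tool", "payload": {
  "plan": [
    [[0.27,-3.9,0],0],
    [[0.27,-3.9,0],0],
    [[0.27,-3.9,0],0],
    [[0.27,-3.9,0],0],
    [[0.27,-3.9,0],0],
    [[0.27,-3.9,0],0],
    [[0.27,-3.9,0],0],
    [[0.27,-3.9,0],0],
    [[0.27,-3.9,0],0],
    [[0.27,-3.9,0],0]
  ]
}}

```text
time: 1.82
eef_pos: [395.3, 8.2, 242.3]
tool_rot: [3.119, -0.375, 0.001]
ft_force: [0.3, -0.3, 0.5]
opening: 42.6
gripper_force: 0.0
```

Request:
{"api": "drive_tool", "payload": {
  "plan": [
    [[0.27,-3.9,0],0],
    [[0.27,-3.9,0],0],
    [[0.27,-3.9,1],0],
    [[0.27,-3.9,1],0],
    [[0.27,-3.9,1],0],
    [[0.27,-3.9,1],0],
    [[0.27,-3.9,1],0],
    [[0.27,-3.9,1],0],
    [[0,-1.9,1],0],
    [[0,0,0],0]
  ]
}}

```text
time: 2.65
eef_pos: [493.6, 325.8, 168.1]
tool_rot: [3.118, -0.368, -0.008]
ft_force: [-0.6, -0.5, -0.0]
opening: 42.9
gripper_force: 0.0
```

```bash
python3 - <<'E'
from h import *
s=robot.read_state(); print(s['time'],s['eef_pos'],s['tool_rot'],s['q'],s['opening'])
print(rot(s['tool_rot']).T@(np.array([495.5,321.6,45])-s['eef_pos']))
im,p=snap('wrist','w1'); print(p['origin'],p['attitude'], proj(p,[495.5,321.6,45]))
print(blobs(im,(45,90,60),(85,255,255),30))
E
```

```text
2.65 [493.57820675 325.78594308 168.09349368] [ 3.11791168 -0.36794098 -0.0084425 ] [4.86819376e-01 2.07670045e-01 1.38189931e+00 1.38158924e-03
 1.55760502e+00 2.29252466e+00] 42.89256763086833
[  3.47147601   3.29731879 123.08655547]
[562.61806399 310.51438348 301.10733675] [-0.20508591  0.25627681 -1.79163941] [326.11162344 188.44600091]
[(273, [318.7, 188.6], [309, 180, 20, 18])]
```

View pics/w1.png

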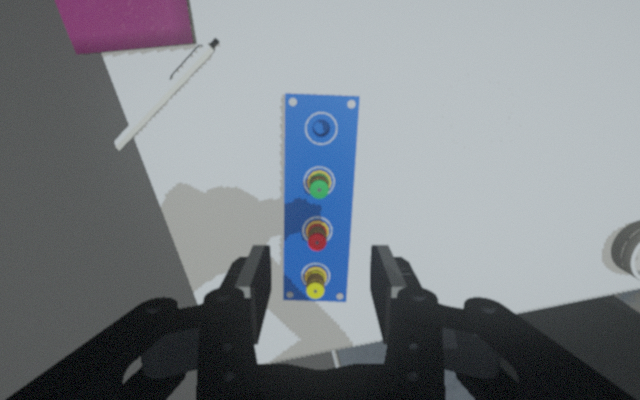

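The wrist view shows the green cap at (319,189), red at (317,242), yellow at (315,291) and the empty pocket at (321,128), with the fingers centred on about column 320. I'll cast the cap.

```bash
python3 - <<'E'
from h import *
s=robot.read_state(); T=rot(s['tool_rot']); print(s['eef_pos'])
im,p=snap('wrist','w2')
g=blobs(im,(45,120,110),(85,255,255),30); y=blobs(im,(22,170,150),(35,255,255),30); print(g,y)
G=cast(p,*g[0][1],45); print(G, 'tool delta',T.T@(G-s['eef_pos']))
for b in y: Y=cast(p,*b[1],45); print(Y, T.T@(Y-G))
E
```

```text
[493.72517695 323.81382419 169.42584095]
[(239, [315.9, 189.5], [307, 181, 19, 18])] [(131, [312.3, 289.5], [305, 283, 15, 14])]
[496.40026375 327.09235535  45.        ] tool delta [  2.30411858  -4.25009574 124.40386841]
[415.84453917 349.72583184  45.        ] [-83.61522306  -3.14645852   0.30543778]
```

Request:
{"api": "drive_tool", "payload": {
  "plan": [
    [[0.12,-0.2,2],0.03],
    [[0.12,-0.2,2],0],
    [[0,0,2],0],
    [[0,0,1.5],0],
    [[0,0,0.5],0],
    [[0,0,0],0],
    [[0,0,0],0],
    [[0,0,0],0]
  ]
}}

```text
time: 3.42
eef_pos: [499.2, 325.9, 94.4]
tool_rot: [-3.111, 0.422, -0.005]
ft_force: [-0.2, 0.3, 1.4]
opening: 43.1
gripper_force: 0.0
```

```bash
python3 - <<'E'
from h import *
s=robot.read_state(); T=rot(s['tool_rot']); print(s['eef_pos'],s['tool_rot'])
im,p=snap('wrist','w3')
g=blobs(im,(45,120,110),(85,255,255),30); y=blobs(im,(22,170,150),(35,255,255),30); print(g,y)
G=cast(p,*g[0][1],45); print(G, 'tool delta',T.T@(G-s['eef_pos']))
C=np.array(p['origin']); print('cam in tool',T.T@(C-s['eef_pos']), T.T@rot(p['attitude']))
E
```

```text
[499.1918196  325.87561217  94.40793048] [-3.11121061  0.42238979 -0.00462004]
[(387, [321.3, 233.0], [310, 222, 24, 24])] [(143, [320.9, 361.1], [311, 356, 21, 12])]
[496.9973725  326.97537498  45.        ] tool delta [-2.54009259 -0.36539697 49.40225789]
cam in tool [  69.99881475   -0.83582687 -133.34135557] [[ 5.57312298e-04  9.60877289e-01  2.76973869e-01]
 [ 9.99999589e-01 -7.33678678e-04  5.33130113e-04]
 [ 7.15482439e-04  2.76973458e-01 -9.60877303e-01]]
```

View pics/w3.png

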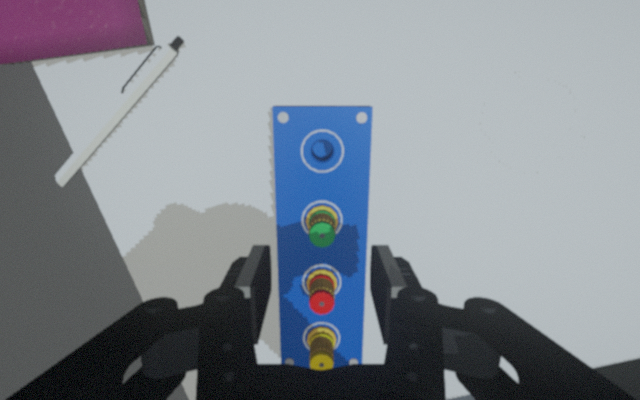

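Green is at (321,233), and the caps now line up vertically with the fingers around column 321. I'll descend with the small correction and grip.

Request:
{"api": "drive_tool", "payload": {
  "plan": [
    [[-0.15,-0.04,1.5],0],
    [[-0.1,0,1.5],0],
    [[0,0,1.2],0],
    [[0,0,1],0],
    [[0,0,0.5],0],
    [[0,0,0],0],
    [[0,0,0],0],
    [[0,0,0],0]
  ]
}}

```text
time: 4.13
eef_pos: [496.5, 327.3, 36.2]
tool_rot: [-3.112, 0.421, -0.002]
ft_force: [0.1, 0.1, 0.8]
opening: 43.1
gripper_force: 0.0
```

Request:
{"api": "drive_tool", "payload": {
  "plan": [
    [[0,0,0],0],
    [[0,0,0],0],
    [[0,0,0],0],
    [[0,0,0],0],
    [[0,0,0],0],
    [[0,0,0],0]
  ],
  "fingers": 0,
  "grip_force": 40
}}

```text
time: 4.63
eef_pos: [496.3, 327.1, 36.1]
tool_rot: [-3.112, 0.421, -0.002]
ft_force: [0.2, -0.2, 3.6]
opening: 13.0
gripper_force: 39.0
```

Request:
{"api": "drive_tool", "payload": {
  "plan": [
    [[0,0,-1],0],
    [[0,0,-2],0],
    [[0,0,-3],0],
    [[0,0,-4],0],
    [[0,0,-3],0],
    [[0,0,-0.4],0],
    [[0,0,0],0],
    [[0,0,0],0]
  ]
}}

```text
time: 5.3
eef_pos: [495.4, 326.8, 168.9]
tool_rot: [3.113, -0.421, -0.001]
ft_force: [0.2, -0.4, -0.9]
opening: 13.2
gripper_force: 39.3
```

Request:
{"api": "drive_tool", "payload": {
  "plan": [
    [[0.4,2,0],0],
    [[0.7,3.5,0],0],
    [[0.8,3.8,0],0],
    [[0.8,3.8,0],0],
    [[0.8,3.8,0],0],
    [[0.8,3.8,0],0],
    [[0.8,3.8,0],0],
    [[0.8,3.8,0],0],
    [[0.8,3.8,0],0],
    [[0.7,3.5,0],0]
  ]
}}

```text
time: 6.13
eef_pos: [470.4, -37.7, 166.5]
tool_rot: [-3.113, 0.422, 0.008]
ft_force: [0.4, 0.8, -0.0]
opening: 12.8
gripper_force: 39.3
```

Request:
{"api": "drive_tool", "payload": {
  "plan": [
    [[0,0.9,0],0],
    [[0,0,0],0],
    [[0,0,0],0],
    [[0,0,0],0],
    [[0,0,0],0],
    [[0,0,0],0]
  ]
}}

```text
time: 6.63
eef_pos: [470.1, -43.2, 169.0]
tool_rot: [-3.113, 0.418, 0.001]
ft_force: [0.0, 0.5, 0.1]
opening: 13.0
gripper_force: 39.3
```

```bash
python3 - <<'E'
from h import *
s=robot.read_state(); T=rot(s['tool_rot']); print(s['eef_pos'],s['tool_rot'],s['opening'])
im,p=snap('wrist','w4')
g=blobs(im,(45,120,80),(85,255,255),30); y=blobs(im,(18,120,90),(35,255,255),60); print('g',g,'y',y)
G=cast(p,*g[0][1],s['eef_pos'][2]+8) if g else 0; print(G)
for b in y:
  P=cast(p,*b[1],56); print(P,'tool delta',T.T@(P-s['eef_pos']))
print(proj(p,[470.8,-45.1,56]))
E
```

```text
[470.14319846 -43.18990063 169.03195879] [-3.11340642e+00  4.17787135e-01  7.18160821e-04] 12.99431848458337
g [(31, [315.7, 247.7], [308, 246, 17, 6]), (823, [320.2, 282.7], [304, 267, 34, 32])] y [(937, [320.4, 193.6], [295, 172, 57, 41]), (168, [319.7, 243.0], [305, 238, 31, 12])]
[484.61549097 -44.39923874 177.03195879]
[472.50877515 -42.8659585   56.        ] tool delta [  2.25191868  -0.91164685 113.03106813]
[435.97793166 -32.37053645  56.        ] tool delta [-35.75350984  -1.40506478 113.04981262]
[324.05235173 195.03515746]
```

View pics/w4.png

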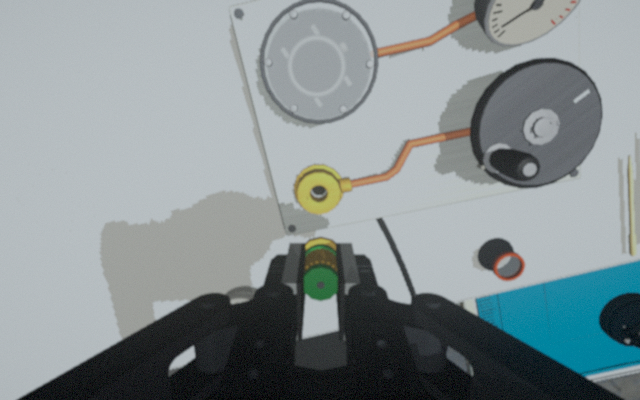

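The plug is held upright with its cap at (320,283). The port is at about (319,190), the wheel hub at (542,127), the handle top at (529,169) and its foot near (497,158). I'll zoom on the port mouth and fit it.

```bash
python3 - <<'E'
from h import *
s=robot.read_state(); T=rot(s['tool_rot']); E0=np.array(s['eef_pos'])
p=robot.camera_params('wrist')
im=cv2.imread('pics/w4.png')
c=cv2.resize(im[160:225,285:360],None,fx=8,fy=8,interpolation=cv2.INTER_CUBIC)
cv2.imwrite('pics/c4.png',c)
g=cv2.cvtColor(im,cv2.COLOR_BGR2GRAY)[160:225,285:360]
g8=cv2.resize(g,None,fx=8,fy=8,interpolation=cv2.INTER_CUBIC)
for th in (60,75,90,105):
    n,_,st,ce=cv2.connectedComponentsWithStats((g8<th).astype(np.uint8))
    for i in range(1,n):
        u,v=ce[i]/8+[285,160]
        if st[i,4]>1500 and abs(u-319)<8 and abs(v-192)<10:
            P=cast(p,u-.5,v-.5,56); print(th,(u,v),(st[i,:4]/8).round(1),T.T@(P-E0))
G=cast(p,320.2,282.7,E0[2]+8.9); print('plug',T.T@(G-E0))
# wheel: cast hub/handle
for nm,uv,z in (('hub',(542,127),85),('handle',(529,169),115)):
    print(nm,cast(p,*uv,z))
E
```

```text
75 (np.float64(319.1334537572254), np.float64(190.25585260115608)) [28.5 27.  10.9  6.8] [  5.03509827  -2.16233221 113.19490618]
90 (np.float64(319.109375), np.float64(190.2242792693662)) [28.  26.5 12.2  7.6] [  5.05828038  -2.17942579 113.19490496]
105 (np.float64(319.1486985416282), np.float64(190.25503045966403)) [27.6 26.1 13.   8.4] [  5.03571093  -2.15149893 113.19490443]
105 (np.float64(319.89332408874805), np.float64(198.4748910459588)) [26.6 33.9 15.1  7.5] [ -1.04274441  -1.62305745 113.19582349]
plug [-0.02128747 -0.93400656 -8.89985487]
hub [ 485.2290235  -183.58765156   85.        ]
handle [ 472.12800622 -157.86743822  115.        ]
```

View pics/c4.png

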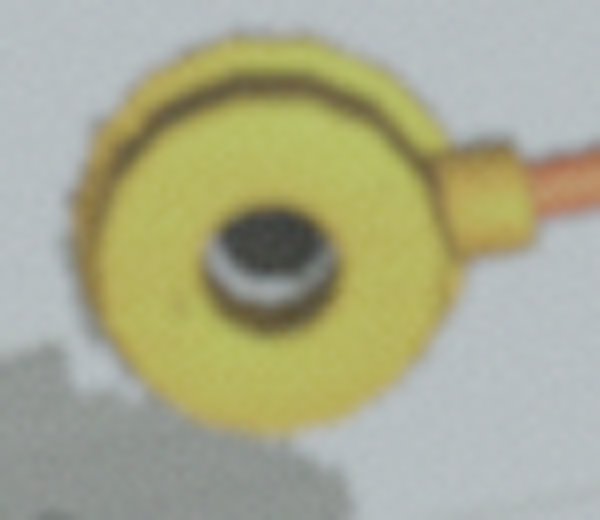

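The bore mouth is centred at crop (271,268), image (318.5,193.1). I'll correct part of the way, come closer and re-measure.

Request:
{"api": "drive_tool", "payload": {
  "plan": [
    [[0.13,-0.07,1],0],
    [[0.13,-0.06,1.5],0],
    [[0,0,1.3],0],
    [[0,0,0.5],0],
    [[0,0,0],0],
    [[0,0,0],0],
    [[0,0,0],0],
    [[0,0,0],0]
  ]
}}

```text
time: 7.35
eef_pos: [473.6, -44.1, 127.3]
tool_rot: [3.113, -0.421, 0.003]
ft_force: [0.5, 0.4, 0.1]
opening: 12.7
gripper_force: 39.3
```

```bash
python3 - <<'E'
from h import *
s=robot.read_state(); T=rot(s['tool_rot']); E0=np.array(s['eef_pos']); print(E0,s['tool_rot'])
im,p=snap('wrist','w5'); print('cam',T.T@(np.array(p['origin'])-E0))
u0,v0=proj(p,E0+T@[0.,0,E0[2]-56]); u0=int(u0);v0=int(v0); print(u0,v0)
g=blobs(im,(45,120,80),(85,255,255),300); print(g)
G=cast(p,*g[-1][1],E0[2]+8.9); print('plug',T.T@(G-E0))
c=im[v0-35:v0+35,u0-40:u0+40]; cv2.imwrite('pics/c5.png',cv2.resize(c,None,fx=8,fy=8,interpolation=cv2.INTER_CUBIC)[:,:,::-1])
h=cv2.cvtColor(c,cv2.COLOR_RGB2HSV); m=((h[:,:,0]>15)&(h[:,:,0]<38)&(h[:,:,1]>110)&(h[:,:,2]>130)).astype(np.uint8)
cs,hi=cv2.findContours(m,cv2.RETR_CCOMP,cv2.CHAIN_APPROX_NONE)
for k,q in enumerate(cs):
    if hi[0][k][3]>=0 and cv2.contourArea(q)>60:
        e=cv2.fitEllipse(q); u,v=e[0]; P=cast(p,u+u0-40,v+v0-35,56); print('hole',(u+u0-40,v+v0-35),e[1],T.T@(P-E0))
E
```

```text
[473.59910032 -44.12452359 127.32226034] [ 3.11297842 -0.42139297  0.00324594]
cam [  70.00922166   -0.82916658 -133.35747786]
321 215
[(816, [320.2, 282.7], [304, 267, 34, 32])]
plug [-0.01033241 -0.91192781 -8.89998741]
hole (317.6242446899414, 218.07806015014648) (20.7274112701416, 22.385652542114258) [-1.58640281 -2.53995969 71.31926701]
hole (318.5679931640625, 214.99128341674805) (50.88058090209961, 53.47045135498047) [ 0.37844955 -1.96877196 71.32331565]
```

View pics/c5.png

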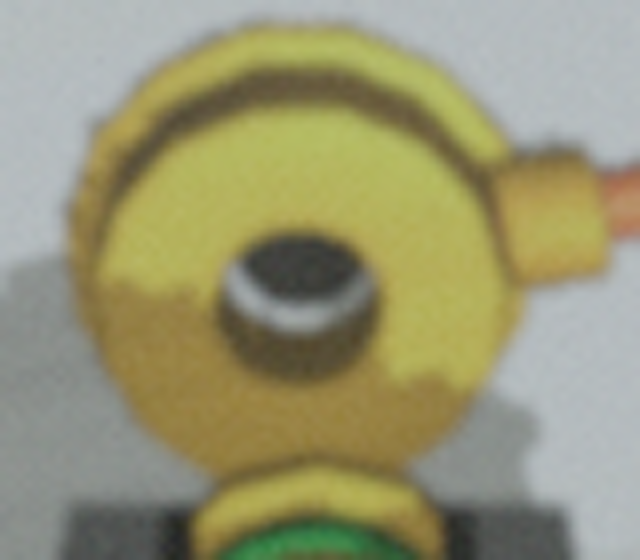

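Bore mouth is at about (317.9,217.9). Relative to the held plug, it lies about (-1.4, -1.5) mm in the tool axes, so the target TCP is about (472.65, -42.3).

Request:
{"api": "drive_tool", "payload": {
  "plan": [
    [[-0.07,-0.08,1],0],
    [[-0.07,-0.07,1.5],0],
    [[0,0,0.8],0],
    [[0,0,0.5],0],
    [[0,0,0],0],
    [[0,0,0],0],
    [[0,0,0],0],
    [[0,0,0],0]
  ]
}}

```text
time: 8.07
eef_pos: [472.6, -42.4, 89.1]
tool_rot: [3.113, -0.422, 0.003]
ft_force: [0.6, -0.5, 0.3]
opening: 13.1
gripper_force: 39.3
```

```bash
python3 - <<'E'
from h import *
s=robot.read_state(); T=rot(s['tool_rot']); print(s['eef_pos'],s['tool_rot'],s['ft_force'],T.T@(np.array([472.65,-42.3,72])-s['eef_pos']))
E
```

```text
[472.57082025 -42.38130564  89.07873098] [ 3.11296316e+00 -4.21621331e-01  2.53670548e-03] [ 0.63232188 -0.45677352  0.29651932] [ 0.02689464 -0.09922132 17.07879866]
```

On target. I'll lower it slowly and watch the force.

Request:
{"api": "drive_tool", "payload": {
  "plan": [
    [[0,0,0.3],0],
    [[0,0,0.3],0],
    [[0,0,0.2],0],
    [[0,0,0],0],
    [[0,0,0],0]
  ]
}}

```text
time: 8.48
eef_pos: [471.9, -42.2, 80.1]
tool_rot: [3.113, -0.422, -0.0]
ft_force: [1.4, 0.0, 1.1]
opening: 13.0
gripper_force: 39.3
```

Request:
{"api": "drive_tool", "payload": {
  "plan": [
    [[0,0,0.3],0],
    [[0,0,0.3],0],
    [[0,0,0.2],0],
    [[0,0,0.05],0],
    [[0,0,0],0],
    [[0,0,0],0]
  ]
}}

```text
time: 8.98
eef_pos: [472.0, -42.2, 72.1]
tool_rot: [3.113, -0.422, -0.0]
ft_force: [-2.3, 0.5, 3.6]
opening: 13.0
gripper_force: 39.8
```

Request:
{"api": "drive_tool", "payload": {
  "plan": [
    [[0,0,0.08],0],
    [[0,0,0],0],
    [[0,0,0],0]
  ]
}}

```text
time: 9.23
eef_pos: [472.0, -42.2, 72.1]
tool_rot: [3.113, -0.421, 0.0]
ft_force: [-3.4, 0.6, 7.6]
opening: 12.9
gripper_force: 40.2
```

Request:
{"api": "drive_tool", "payload": {
  "plan": [
    [[0,0,0],0],
    [[0,0,0],0],
    [[0,0,0],0],
    [[0,0,0],0]
  ],
  "fingers": 45
}}

```text
time: 9.57
eef_pos: [471.8, -42.2, 70.6]
tool_rot: [3.113, -0.422, -0.001]
ft_force: [-0.1, 0.2, -0.4]
opening: 38.4
gripper_force: 0.0
```

Request:
{"api": "drive_tool", "payload": {
  "plan": [
    [[0,0,-1],0],
    [[0,0,-2],0],
    [[0,0,-3],0],
    [[0,0,-2.5],0],
    [[0,0,0],0],
    [[0,0,0],0],
    [[0,0,0],0],
    [[0,0,0],0]
  ]
}}

```text
time: 10.23
eef_pos: [471.1, -42.1, 154.7]
tool_rot: [-3.113, 0.422, 0.004]
ft_force: [-1.1, 0.6, -0.3]
opening: 38.4
gripper_force: 0.0
```

```bash
python3 - <<'E'
from h import *
s=robot.read_state(); T=rot(s['tool_rot']); E0=np.array(s['eef_pos']); print(s['time'],E0)
im,p=snap('wrist','w6')
for a,c,b in blobs(im,(45,120,80),(85,255,255),100): print(a,c,b,'cap z81:',T.T@(cast(p,*c,81)-E0))
r=cast(robot.camera_params('top'),0,0,0)
E
```

```text
10.2333 [471.10141387 -42.05032331 154.6638729 ]
282 [319.6, 211.0] [310, 202, 21, 20] cap z81: [ 2.1316856  -1.3762533  73.65809222]
```

View pics/w6.png

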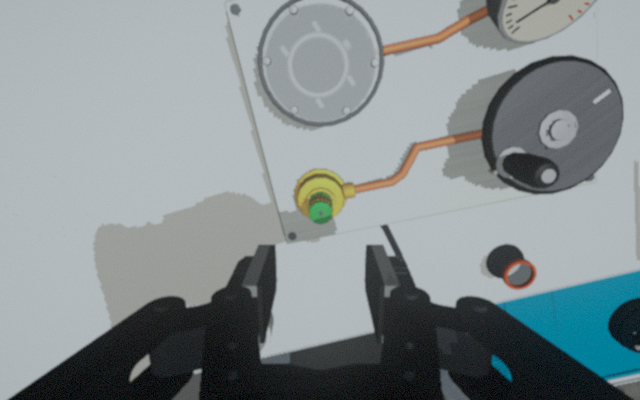

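The plug is seated with its cap at (320,211) in the boss. The wheel hub is at about (561,128), and the handle's top pin at about (548,175). Next I'll turn square to the tester and go above the handle.

Request:
{"api": "drive_tool", "payload": {
  "plan": [
    [[0,0,0],-0.11],
    [[0,0,0],-0.11],
    [[0.1,2,-0.2],0],
    [[0.2,3,-0.2],0],
    [[0.2,3,-0.1],0],
    [[0.17,2.6,0],0],
    [[0,1,0],0],
    [[0,0,0],0],
    [[0,0,0],0],
    [[0,0,0],0]
  ]
}}

```text
time: 11.12
eef_pos: [472.7, -157.2, 160.4]
tool_rot: [-3.139, 0.076, 0.002]
ft_force: [-0.8, 0.6, -0.1]
opening: 38.2
gripper_force: 0.0
```

```bash
python3 - <<'E'
from h import *
s=robot.read_state(); T=rot(s['tool_rot']); E0=np.array(s['eef_pos']); print(s['time'],E0,s['tool_rot'])
im,p=snap('wrist','w7')
print('exp handle',proj(p,[472,-158,115]),'hub',proj(p,[485,-183.6,85]))
# light spots inside the dark wheel
g=cv2.cvtColor(im,cv2.COLOR_RGB2GRAY); 
m=cv2.inRange(cv2.GaussianBlur(g,(3,3),0),110,255)
n,_,st,ce=cv2.connectedComponentsWithStats(m)
for i in range(1,n):
    if 15<st[i,4]<2500: 
        a,b=ce[i]; print(st[i],ce[i].round(1),T.T@(cast(p,a,b,115)-E0),cast(p,a,b,86)[:2].round(1))
x,y=proj(p,[480,-175,90]).astype(int)
cv2.imwrite('pics/c7.png',cv2.resize(im,(800,500),interpolation=cv2.INTER_CUBIC)[:,:,::-1])
E
```

```text
11.1167 [ 472.67811953 -157.17239296  160.36904012] [-3.13928452e+00  7.60000863e-02  1.83963514e-03]
exp handle [323.85446953 232.79614279] hub [364.93356621 192.3389906 ]
[317 228  12  11 106] [322.4 233. ] [-0.70012165  0.14348086 45.36976354] [ 460.4 -156.8]
[248 286   9  11  64] [253. 290.] [-34.99057409 -38.67068271  45.46382948] [ 422.8 -109.8]
[385 286   9  10  58] [387.8 289.8] [-34.69470763  36.80296715  45.36090323] [ 418.9 -197.4]
```

View pics/c7.png

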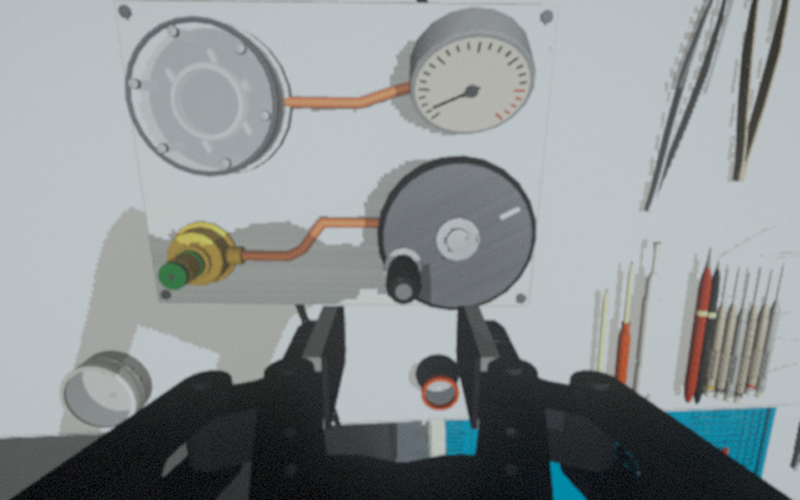

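The picture shows the handle's top pin at (322,233), the hub at (366,191) and the fingers straddling column 322. Before gripping, I'll touch the handle top with shut fingertips. The stem rises 1.5 mm per turn, so its height tells roughly how many turns open the wheel is.

Request:
{"api": "drive_tool", "payload": {
  "plan": [
    [[-0.05,0.05,1],0],
    [[0,0,1],0],
    [[0,0,0.6],0],
    [[0,0,0.2],0],
    [[0,0,0.2],0],
    [[0,0,0.2],0],
    [[0,0,0],0],
    [[0,0,0],0],
    [[0,0,0],0]
  ],
  "fingers": 0
}}

```text
time: 11.92
eef_pos: [472.7, -159.1, 129.4]
tool_rot: [3.14, -0.077, 0.001]
ft_force: [-0.4, 0.0, 0.4]
opening: 0.2
gripper_force: 0.0
```

```bash
python3 - <<'E'
from h import *
s=robot.read_state(); print(s['eef_pos'],s['ft_force'],s['opening'])
E
```

```text
[ 472.69960001 -159.05754068  129.42761784] [-0.37376103  0.02094804  0.35658166] 0.21030891207337096
```

Request:
{"api": "drive_tool", "payload": {
  "plan": [
    [[0,0,0.1],0],
    [[0,0,0.1],0],
    [[0,0,0.1],0],
    [[0,0,0.1],0],
    [[0,0,0],0],
    [[0,0,0],0]
  ]
}}

```text
time: 12.42
eef_pos: [472.4, -158.9, 125.0]
tool_rot: [3.141, -0.077, -0.0]
ft_force: [-0.4, 0.2, 0.6]
opening: 0.1
gripper_force: 0.0
```

Request:
{"api": "drive_tool", "payload": {
  "plan": [
    [[0,0,0.1],0],
    [[0,0,0.1],0],
    [[0,0,0.1],0],
    [[0,0,0],0],
    [[0,0,0],0]
  ]
}}

```text
time: 12.83
eef_pos: [472.8, -158.8, 124.1]
tool_rot: [3.14, -0.077, 0.002]
ft_force: [-2.7, 2.2, 8.8]
opening: 0.1
gripper_force: 4.3
```

Request:
{"api": "drive_tool", "payload": {
  "plan": [
    [[-0.1,-0.07,-1.2],0],
    [[0,0,-1.2],0],
    [[0,0,0],0],
    [[0,0,0],0],
    [[0,0,1],0],
    [[0,0,1.5],0],
    [[0,0,1.5],0],
    [[0,0,0.6],0],
    [[0,0,0],0],
    [[0,0,0],0]
  ],
  "fingers": 50
}}

```text
time: 13.67
eef_pos: [471.0, -157.9, 99.1]
tool_rot: [-3.14, 0.077, 0.003]
ft_force: [0.5, 0.4, 0.4]
opening: 42.7
gripper_force: 0.0
```

Request:
{"api": "drive_tool", "payload": {
  "plan": [
    [[0,0,0],0],
    [[0,0,0],0],
    [[0,0,0],0],
    [[0,0,0],0],
    [[0,0,0],0],
    [[0,0,0],0]
  ],
  "fingers": 0,
  "grip_force": 60
}}

```text
time: 14.17
eef_pos: [472.1, -158.2, 101.0]
tool_rot: [3.14, -0.077, 0.003]
ft_force: [0.2, 0.7, 4.2]
opening: 13.7
gripper_force: 58.8
```

```bash
cat > w.py <<'E'
import sys; from h import *
# usage: w.py cx cy theta0 step n : rows (tool x,y cm) for successive steps in degrees
cx,cy,t0,st,n=map(float,sys.argv[1:6]); s=robot.read_state(); T=rot(s['tool_rot']); E=np.array(s['eef_pos'])
print(E.round(2),s['ft_force'].round(1),'theta,r now',np.degrees(np.arctan2(E[1]-cy,E[0]-cx)).round(1),np.hypot(E[0]-cx,E[1]-cy).round(2))
f=T.T@s['ft_force']; t=np.radians(t0+st*np.arange(n+1)); P=np.c_[30*np.cos(t),30*np.sin(t),0*t]
print((np.diff(P,axis=0)@T/10).round(2)[:,:2].tolist())
E
python3 w.py 485.5 -185 117.5 -6 5
```

```text
[ 472.08 -158.23  101.04] [0.2 0.7 4.2] theta,r now 116.6 29.95
[[0.28, -0.14], [0.29, -0.11], [0.3, -0.08], [0.31, -0.05], [0.31, -0.02]]
```

Request:
{"api": "drive_tool", "payload": {
  "plan": [
    [[0.28,-0.14,0],0],
    [[0.29,-0.11,0],0],
    [[0.3,-0.08,0],0],
    [[0.31,-0.05,0],0],
    [[0.31,-0.02,0],0]
  ]
}}

```text
time: 14.58
eef_pos: [485.8, -155.4, 100.8]
tool_rot: [3.139, -0.077, -0.003]
ft_force: [-4.5, -0.9, 5.9]
opening: 13.5
gripper_force: 59.1
```

```bash
python3 w.py 485.5 -185 87.5 -6 6
```

```text
[ 485.84 -155.39  100.8 ] [-4.5 -0.9  5.9] theta,r now 89.4 29.61
[[0.31, 0.01], [0.31, 0.05], [0.3, 0.08], [0.29, 0.11], [0.28, 0.14], [0.26, 0.17]]
```

Request:
{"api": "drive_tool", "payload": {
  "plan": [
    [[0.31,0.01,0],0],
    [[0.31,0.05,0],0],
    [[0.3,0.08,0],0],
    [[0.29,0.11,0],0],
    [[0.28,0.14,0],0],
    [[0.26,0.17,0],0]
  ]
}}

```text
time: 15.08
eef_pos: [502.9, -161.4, 100.6]
tool_rot: [3.14, -0.077, -0.004]
ft_force: [-4.8, 1.4, 6.7]
opening: 13.9
gripper_force: 59.0
```

```bash
python3 w.py 485.5 -185 51.5 -6 6
```

```text
[ 502.85 -161.36  100.57] [-4.8  1.4  6.7] theta,r now 53.7 29.32
[[0.25, 0.2], [0.22, 0.22], [0.2, 0.24], [0.17, 0.26], [0.14, 0.28], [0.11, 0.29]]
```

Request:
{"api": "drive_tool", "payload": {
  "plan": [
    [[0.25,0.2,0],0],
    [[0.22,0.22,0],0],
    [[0.2,0.24,0],0],
    [[0.17,0.26,0],0],
    [[0.14,0.28,0],0],
    [[0.11,0.29,0],0]
  ]
}}

```text
time: 15.58
eef_pos: [513.3, -175.9, 100.5]
tool_rot: [-3.139, 0.077, 0.003]
ft_force: [-3.2, 4.1, 5.7]
opening: 13.8
gripper_force: 59.0
```

```bash
python3 w.py 485.5 -185 15.5 -6 7
```

```text
[ 513.32 -175.89  100.48] [-3.2  4.1  5.7] theta,r now 18.1 29.27
[[0.08, 0.3], [0.05, 0.31], [0.02, 0.31], [-0.01, 0.31], [-0.05, 0.31], [-0.08, 0.3], [-0.11, 0.29]]
```

Request:
{"api": "drive_tool", "payload": {
  "plan": [
    [[0.08,0.3,0],0],
    [[0.05,0.31,0],0],
    [[0.02,0.31,0],0],
    [[-0.01,0.31,0],0],
    [[-0.05,0.31,0],0],
    [[-0.08,0.3,0],0],
    [[-0.11,0.29,0],0]
  ]
}}

```text
time: 16.17
eef_pos: [514.2, -189.8, 100.5]
tool_rot: [-3.123, 0.074, -0.007]
ft_force: [6.1, 25.8, 6.5]
opening: 13.5
gripper_force: 59.5
```

```bash
python3 w.py 485.5 -185 -26.5 -6 7
```

```text
[ 514.23 -189.75  100.5 ] [ 6.1 25.8  6.5] theta,r now -9.4 29.12
[[-0.14, 0.28], [-0.17, 0.26], [-0.2, 0.24], [-0.22, 0.22], [-0.24, 0.2], [-0.26, 0.17], [-0.28, 0.14]]
```

Stop reached (26 N tangential at about −9°). I'll roll the command back so it holds lightly against the stop and read the reference.

Request:
{"api": "drive_tool", "payload": {
  "plan": [
    [[0.13,-0.3,0],0],
    [[0.13,-0.3,0],0],
    [[0,0,0],0],
    [[0,0,0],0],
    [[0,0,0],0],
    [[0,0,0],0]
  ]
}}

```text
time: 16.67
eef_pos: [514.8, -188.3, 100.3]
tool_rot: [-3.133, 0.075, 0.001]
ft_force: [-1.8, 10.3, 6.7]
opening: 14.1
gripper_force: 59.5
```

```bash
python3 w.py 485.5 -185 -9 18 1; python3 - <<'E'
from h import *
# circle fit of TCP points so far
P=np.array([[472.08,-158.23],[485.84,-155.39],[502.85,-161.36],[513.32,-175.89]])
from scipy.optimize import least_squares
r=least_squares(lambda c:np.hypot(*(P-c[:2]).T)-c[2],[485.5,-185,30]); print(r.x,r.fun)
r=least_squares(lambda c:np.hypot(*(P-c).T)-30,[485.5,-185]); print(r.x,r.fun)
E
```

```text
[ 514.8  -188.25  100.3 ] [-1.8 10.3  6.7] theta,r now -6.3 29.48
[[-0.04, -0.94]]
[ 484.8627269  -185.36545949   29.99424649] [ 0.00127432 -0.00286049  0.00248798 -0.00090181]
[ 484.85999541 -185.37179813] [ 9.14710096e-05 -2.18961602e-03  3.44503944e-03 -2.06079180e-03]
```

The circle fit gives the centre at (484.86, −185.37) with r = 30.0. The zero-force stop angle is about −3.6°. Now I'll generate the anticlockwise rows at 15° per row.

```bash
python3 w.py 484.86 -185.37 -5 15 24
```

```text
[ 514.8  -188.25  100.3 ] [-1.8 10.3  6.7] theta,r now -5.5 30.07
[[-0.07, -0.78], [-0.27, -0.73], [-0.45, -0.64], [-0.6, -0.5], [-0.71, -0.33], [-0.77, -0.13], [-0.78, 0.07], [-0.73, 0.27], [-0.64, 0.45], [-0.5, 0.6], [-0.33, 0.71], [-0.13, 0.77], [0.07, 0.78], [0.27, 0.73], [0.45, 0.64], [0.6, 0.5], [0.71, 0.33], [0.77, 0.13], [0.78, -0.07], [0.73, -0.27], [0.64, -0.45], [0.5, -0.6], [0.33, -0.71], [0.13, -0.77]]
```

Request:
{"api": "drive_tool", "payload": {
  "plan": [
    [[0,-0.3,0],0],
    [[-0.07,-0.78,-0.01],0],
    [[-0.27,-0.73,-0.01],0],
    [[-0.45,-0.64,-0.01],0],
    [[-0.6,-0.5,-0.01],0],
    [[-0.71,-0.33,-0.01],0],
    [[-0.77,-0.13,0],0],
    [[0,0,0],0]
  ]
}}

```text
time: 17.33
eef_pos: [488.9, -155.9, 101.0]
tool_rot: [-3.14, 0.077, -0.007]
ft_force: [3.9, 2.9, 2.6]
opening: 13.6
gripper_force: 59.2
```

```bash
python3 w.py 484.86 -185.37 85 15 1
```

```text
[ 488.86 -155.91  101.03] [3.9 2.9 2.6] theta,r now 82.3 29.73
[[-0.78, 0.07]]
```

Request:
{"api": "drive_tool", "payload": {
  "plan": [
    [[-0.78,0.07,-0.01],0],
    [[-0.73,0.27,-0.01],0],
    [[-0.64,0.45,-0.01],0],
    [[-0.5,0.6,-0.01],0],
    [[-0.33,0.71,-0.01],0],
    [[-0.13,0.77,-0.01],0],
    [[0.07,0.78,-0.01],0],
    [[0.27,0.73,0],0],
    [[0.45,0.64,0],0],
    [[0,0,0],0]
  ]
}}

```text
time: 18.17
eef_pos: [462.0, -205.5, 101.4]
tool_rot: [-3.139, 0.078, 0.002]
ft_force: [-0.8, 3.3, 5.3]
opening: 13.1
gripper_force: 59.6
```

```bash
python3 w.py 484.86 -185.37 220 15 1
```

```text
[ 461.99 -205.45  101.41] [-0.8  3.3  5.3] theta,r now -138.7 30.44
[[0.6, 0.5]]
```

Request:
{"api": "drive_tool", "payload": {
  "plan": [
    [[0.6,0.5,-0.01],0],
    [[0.71,0.33,-0.01],0],
    [[0.77,0.13,-0.01],0],
    [[0.78,-0.07,-0.01],0],
    [[0.73,-0.27,-0.01],0],
    [[0.64,-0.45,-0.01],0],
    [[0.5,-0.6,0],0],
    [[0.33,-0.71,0],0],
    [[0.13,-0.77,0],0],
    [[0,0,0],0]
  ]
}}

```text
time: 19.0
eef_pos: [514.5, -190.0, 102.0]
tool_rot: [3.138, -0.077, -0.003]
ft_force: [-2.5, -2.2, 2.7]
opening: 13.7
gripper_force: 59.5
```

```bash
python3 w.py 484.86 -185.37 355 15 1
```

```text
[ 514.5  -189.95  101.99] [-2.5 -2.2  2.7] theta,r now -8.8 30.0
[[-0.07, -0.78]]
```

Request:
{"api": "drive_tool", "payload": {
  "plan": [
    [[-0.07,-0.78,-0.01],0],
    [[-0.27,-0.73,-0.01],0],
    [[-0.45,-0.64,-0.01],0],
    [[-0.6,-0.5,-0.01],0],
    [[-0.71,-0.33,-0.01],0],
    [[-0.77,-0.13,-0.01],0],
    [[-0.78,0.07,-0.01],0],
    [[-0.73,0.27,0],0],
    [[-0.64,0.45,0],0],
    [[0,0,0],0]
  ]
}}

```text
time: 19.83
eef_pos: [465.9, -162.2, 102.7]
tool_rot: [-3.137, 0.078, -0.002]
ft_force: [0.0, 4.0, 3.9]
opening: 13.6
gripper_force: 59.6
```

```bash
python3 w.py 484.86 -185.37 130 15 1
```

```text
[ 465.92 -162.18  102.67] [0.  4.  3.9] theta,r now 129.2 29.94
[[-0.5, 0.6]]
```

Next: 130° → 280°.

Request:
{"api": "drive_tool", "payload": {
  "plan": [
    [[-0.5,0.6,-0.01],0],
    [[-0.33,0.71,-0.01],0],
    [[-0.13,0.77,-0.01],0],
    [[0.07,0.78,-0.01],0],
    [[0.27,0.73,-0.01],0],
    [[0.45,0.64,-0.01],0],
    [[0.6,0.5,-0.01],0],
    [[0.71,0.33,0],0],
    [[0.77,0.13,0],0],
    [[0,0,0],0]
  ]
}}

```text
time: 20.67
eef_pos: [482.2, -215.7, 103.0]
tool_rot: [-3.138, 0.077, 0.005]
ft_force: [-1.5, 2.9, 5.7]
opening: 13.6
gripper_force: 59.8
```

```bash
python3 w.py 484.86 -185.37 265 15 5
```

```text
[ 482.17 -215.71  103.05] [-1.5  2.9  5.7] theta,r now -95.1 30.46
[[0.78, -0.07], [0.73, -0.27], [0.64, -0.45], [0.5, -0.6], [0.33, -0.71]]
```

Now 265° → about 340°, slowing toward the end.

Request:
{"api": "drive_tool", "payload": {
  "plan": [
    [[0.78,-0.07,-0.01],0],
    [[0.73,-0.27,-0.01],0],
    [[0.64,-0.45,-0.01],0],
    [[0.5,-0.6,0],0],
    [[0.33,-0.71,0],0],
    [[0,0,0],0],
    [[0,0,0],0]
  ]
}}

```text
time: 21.25
eef_pos: [512.5, -197.3, 103.4]
tool_rot: [3.139, -0.077, -0.004]
ft_force: [-3.5, -2.5, 3.8]
opening: 13.5
gripper_force: 59.6
```

```bash
python3 w.py 484.86 -185.37 -20 4 4; python3 w.py 484.86 -185.37 -20 16.8 1
```

```text
[ 512.51 -197.33  103.37] [-3.5 -2.5  3.8] theta,r now -23.4 30.12
[[0.05, -0.2], [0.04, -0.21], [0.03, -0.21], [0.01, -0.21]]
[ 512.51 -197.33  103.37] [-3.5 -2.5  3.8] theta,r now -23.4 30.12
[[0.13, -0.87]]
```

Request:
{"api": "drive_tool", "payload": {
  "plan": [
    [[0.05,-0.2,0],0],
    [[0.05,-0.2,0],0],
    [[0.04,-0.21,0],0],
    [[0.03,-0.21,0],0],
    [[0,0,0],0],
    [[0,0,0],0],
    [[0,0,0],0]
  ]
}}

```text
time: 21.83
eef_pos: [514.7, -189.1, 103.4]
tool_rot: [3.14, -0.078, -0.002]
ft_force: [-4.2, -3.3, 3.7]
opening: 13.6
gripper_force: 59.6
```

```bash
python3 w.py 484.86 -185.37 -7 4 1
```

```text
[ 514.75 -189.11  103.39] [-4.2 -3.3  3.7] theta,r now -7.1 30.12
[[0.01, -0.21]]
```

Request:
{"api": "drive_tool", "payload": {
  "plan": [
    [[-0.03,-0.1,0],0],
    [[-0.03,-0.08,0],0],
    [[0,0,0],0],
    [[0,0,0],0],
    [[0,0,0],0],
    [[0,0,0],0]
  ]
}}

```text
time: 22.33
eef_pos: [514.8, -186.9, 103.5]
tool_rot: [3.14, -0.077, 0.0]
ft_force: [-3.1, -3.1, 3.0]
opening: 13.6
gripper_force: 59.5
```

```bash
python3 w.py 484.86 -185.37 -4 1 1
```

```text
[ 514.85 -186.93  103.52] [-3.1 -3.1  3. ] theta,r now -3.0 30.03
[[0.0, -0.05]]
```

Request:
{"api": "drive_tool", "payload": {
  "plan": [
    [[0,0.05,0],0],
    [[0,0,0],0],
    [[0,0,0],0],
    [[0,0,0],0],
    [[0,0,0],0],
    [[0,0,0],0],
    [[0,0,0],0],
    [[0,0,0],0]
  ]
}}

```text
time: 23.0
eef_pos: [514.8, -187.1, 103.5]
tool_rot: [-3.14, 0.077, -0.0]
ft_force: [-2.2, -1.1, 3.0]
opening: 13.7
gripper_force: 59.6
```

```bash
python3 w.py 484.86 -185.37 -4 1 1; python3 - <<'E'
from h import *
im,p=snap('top','top9')
for n,lo,hi in (('green',(45,90,60),(85,255,255)),('yellow',(20,120,100),(35,255,255)),('red',(0,140,90),(8,255,255))):
    print(n,[b[:2] for b in blobs(im,lo,hi,12) if b[1][1]<270 and b[1][0]<450])
s=robot.read_state(); print(s['eef_pos'],s['ft_force'],s['qvel'].round(4))
E
```

```text
[ 514.82 -187.06  103.49] [-2.2 -1.1  3. ] theta,r now -3.2 30.01
[[0.0, -0.05]]
green [(27, [370.5, 203.2])]
yellow [(147, [369.6, 205.4]), (43, [191.7, 232.1])]
red [(22, [197.1, 213.7])]
[ 514.82228235 -187.04703189  103.4988539 ] [-2.89281366 -1.89522944  4.92419308] [-0.0007 -0.0017  0.0013 -0.0007 -0.0001 -0.0011]
```

Everything is steady: the wheel is two turns open, green is in the port, and red and yellow haven't moved. I'm handing it in.

```bash
python3 -c "
from cell import robot
print(robot.job_done())"
```

```text
the job is handed in; nothing more can be done
None
```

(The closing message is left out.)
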